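# Put the stamps and tapes back in their display trays

### The arm

A 6-joint arm with a two-finger parallel gripper is mounted at the origin on a cart in front of the work surface, level with it; the furniture and walls round the work are solid. World frame = base frame: x ahead of the robot, y to its left, z up, the work surface at z = 0. Lengths are in m, angles in rad, forces in N, time in s.
With the tool pointing down it reaches from about 0.275 to 0.875 m from the base axis. Payload 12.5 kg.
Tool frame: the origin (TCP) lies at the centre of the arm's flange, where the gripper is bolted on; the fingertips stand 173 mm ahead of it and the grasp point (between the pads) lies 155 mm ahead of it; z points along the fingers, y is the line along which they close (so a half turn about z gives the same grasp; the last joint's range is limited). The gripper opens to 85 mm and grips with 20 to 120 N. Pads are 22 mm wide; open, the fingers measure 114 mm over their backs; the gripper's body (76 mm by 85 mm) begins 54 mm behind the grasp point. The pads swing forward as they close: fully open they stand 13 mm farther back than shut.
Start: joints at [-1.353, 0.351, 1.652, -0, 1.139, -0.085], TCP at [0.164, -0.525, 0.405] pointing down, gripper open.
Joint ranges: [-2.75, 2.75], [-0.79, 2.1], [0.01, 2.65], [-1.57, 4.71], [0.07, 3.14], [-2.87, 2.87]. Speed limits (rad/s): [2.22, 2.22, 2.79, 3.14, 3.14, 3.14].

### API

Orientations are given as a unit quaternion [w, x, y, z].
In Python, from plant import status, vision, ticket gives the robot as it stands. The module is installed in compiled form; this text tells all that it offers.
- The arm moves only by the tool send_rows, never from a script. Its argument "moves" is a list of rows, each an object with "hand": the opening, from -1 (shut) to 1 (fully open); "translation": the shift along the tool's x, y, z in cm, a list of three; "roll": the turn about the tool's z in rad. A call has 1 to 10 rows; each row shifts and turns the commanded pose from where the row before left it, along the tool's axes as they then stand; what a row does not reach is not made up. A row lasts 1/8 s, in which the tool goes at most 62.5 mm and 10.7 degrees, less where a joint would pass 70% of its speed; a pose out of reach is approached as far as the arm can. A call with a gripper value outside its range is refused whole. The fingers move at their own pace and stop on an object; "newtons" is the grip in N (left out, the last holds). Time passes only in rows, so rows that do not move let the fingers close. It gives the time, the measured TCP pose, the force, the opening and the grip force at its end, in the units of the state.
- status.get_state(): the state, without advancing time (a new reading comes with each control period).
- vision.capture(name): name is "scene" or "top"; returns (picture, depth): 420x560x3 uint8, red, green, blue; 420x560 float32, m along the optical axis (not along the pixel's ray), 0 where there is no reading.
- vision.calibration(name): a dict with "K" (3x3 intrinsics, pixels), "R" (3x3) and "t" (3): a world point X has camera coordinates R X + t. Camera axes: x right, y down, z forward; pixel columns grow to the right and rows downward; lengths in m; the calibration is good to about 2 mm. A picture is of the moment at which its call begins. calibration takes no time and is no camera call.
- ticket.sign_off(): hands the job in; it is judged then, once.
Trained networks look in the newest picture that a camera, given by its name, has taken for a name from the list of things; names that differ only in an ending like _2 or _b are one class to them, and where a whole thing is asked for, a point or a joint stands for the part that bears it (a point fixed in the world has none). Each returns a list of dicts, best first, with "score" (0 to 1); they miss things now and then, are a little off and sometimes report something else, mostly with a low value. They report only what shows in the picture. A call takes as long as a camera call. They do not tell look-alikes from the thing itself.
- vision.silhouettes(camera, label): "region" (420x560 bool, what is visible of it) and "at" ([column, row] in pixels, amid what is visible of it).
- vision.tip_of(camera, label): "at" ([column, row] in pixels: a listed point, or the origin of a listed thing).
The state is a dict: "clock": time; "joint_pos": joint angles; "joint_velocities": joint speeds; "effort": joint torques, N m; "tcp_pos": TCP position; "tool_rot": TCP orientation; "force": force on the tool from outside, world axes, zero at the start; "wrist_torque": the same for the moment, N m; "width": opening from 0.0 (shut) to 1.0 (fully open); "grasp_force": force on a finger pad.
Only numpy, scipy, OpenCV 4.12 (cv2) and the standard library are available. Lean on these libraries where they do the work, as an engineer would, in place of code of your own. Each camera call takes 0.05 s, during which the arm holds its last target. There are 200 camera calls.

### The job

Put each stamp and tape roll lying loose in the middle of the table back on display in the holder lined in its own colour: the two stamps upright in the rectangular trays, with the base square to the tray (either way round), and the two tape rolls flat in the round dishes. Each must sit fully down inside its rim, set down gently and not dropped. Leave the eraser and the scissors where they are, and ignore the goods beyond the stapler at the far right.

Things in the scene. Friction and masses are not known exactly. Their poses are not given: they have to be found in the camera images.
- red_stamp: Red hand stamp, 66 mm tall: wooden base 24 mm (x) by 36 mm (y) by 14 mm high, and on it a round turned red handle, at most 20 mm across, from 14 to 66 mm up, its widest part near the top (grip there, about 45 mm up). About 35 g. Origin at the centre of the underside, z up, y along the long side of the base. Stands on the table at the start, at any yaw.
- navy_stamp: Navy hand stamp, 66 mm tall: wooden base 24 mm (x) by 36 mm (y) by 14 mm high, and on it a round turned dark navy blue handle, at most 20 mm across, from 14 to 66 mm up, its widest part near the top (grip there, about 45 mm up). About 35 g. Origin at the centre of the underside, z up, y along the long side of the base. Stands on the table at the start, at any yaw.
- coral_roll: Coral (pinkish red) roll of paper tape lying flat: 48 mm across, 15 mm high (solid to the fingers; the hole cannot be used). About 22 g. Origin at the centre of the underside, z up. (Another two rolls far to the right, beyond the green stapler, are shop stock and not part of this.)
- green_roll: Sage green roll of paper tape lying flat: 48 mm across, 15 mm high (solid to the fingers; the hole cannot be used). About 22 g. Origin at the centre of the underside, z up. (Another two rolls far to the right, beyond the green stapler, are shop stock and not part of this.)
- red_tray: A rectangular, shallow fixed wooden tray lined in red: outside 52 mm (x) by 64 mm (y), inside 42 mm by 54 mm; lined floor 3 mm above the table, rim 8 mm above the table. Origin at the centre of its underside, z up, y along its long side. It belongs to the red stamp.
- navy_tray: A rectangular, shallow fixed wooden tray lined in dark navy blue: outside 52 mm (x) by 64 mm (y), inside 42 mm by 54 mm; lined floor 3 mm above the table, rim 8 mm above the table. Origin at the centre of its underside, z up, y along its long side. It belongs to the navy stamp.
- coral_dish: A shallow fixed round wooden dish lined in coral (pinkish red): 82 mm across outside, 72 mm inside; lined floor 3 mm above the table, rim 8 mm above the table. Origin at the centre of its underside, z up. It belongs to the coral tape roll.
- green_dish: A shallow fixed round wooden dish lined in sage green: 82 mm across outside, 72 mm inside; lined floor 3 mm above the table, rim 8 mm above the table. Origin at the centre of its underside, z up. It belongs to the green tape roll.
- eraser: White eraser in a blue sleeve, 21 x 45 x 12 mm, loose, lying in the middle of the work; not to be moved. Origin at the centre of its underside, y along its length.
- scissors: Closed scissors with red handles, 199 mm long, 87 mm wide, 9 mm thick, loose, lying flat at the robot's right of the work; not to be moved. Origin at the middle of their length on the underside, y toward the handles.
Mind the look-alikes: they are no part of the job. What is shaped like the navy_stamp but turquoise or yellow is not meant.

How it is judged:
By the outcome, as a careful person would: the job done as asked, in the order asked, and still so for the second after the job is handed in, with the robot touching nothing.
It also fails if it takes over 99 s, if anything falls off the work surface, if the arm or the gripper's body presses on something with over 40 N, if the wrist force passes 120 N, or if a joint passes its speed limit or range.

## Working session

There is one attempt and no reset: what is moved stays moved. The work goes in short steps, Python scripts to look and compute and a tool call to move; the robot and the scene stay as the last step left them, time stands still between calls to the robot, and variables do not carry over. Pictures are saved under pics/ and viewed, at most 14 in all, crops included, and the job is handed in when it is done.

Besides the shell and the picture viewer there is one more tool, called after "Call:" as name(argument=value, ...), one argument or row to a line, values as JSON. send_rows: Moves the arm, as the interface text tells. Its arguments: {"type":"object","properties":{"moves":{"type":"array"},"newtons":{"type":"number"}},"required":["moves"]}

```bash
mkdir -p pics; python3 - <<'E'
from plant import status, vision
import cv2
s=status.get_state(); print(s['clock'],s['tcp_pos'],s['tool_rot'],s['width'])
for n in('scene','top'):
    im,d=vision.capture(n); cv2.imwrite(f'pics/{n}0.png',im[:,:,::-1])
    c=vision.calibration(n); print(n,c['K'],c['R'],c['t'])
E
```

```text
0.0 [ 0.16402105 -0.52483803  0.40416622] [-5.69464249e-04  9.88557401e-01  1.50844087e-01 -3.56408872e-05] 0.9994262719403839
scene [[469.73613664   0.         280.28397886]
 [  0.         469.73613664 208.10864825]
 [  0.           0.           1.        ]] [[-0.86639599 -0.49935381 -0.00193806]
 [-0.19562533  0.34298244 -0.91874576]
 [ 0.45944392 -0.79561851 -0.39484486]] [0.4797392  0.17946207 0.81087656]
top [[449.69148313   0.         273.69611753]
 [  0.         449.69148313 209.18769466]
 [  0.           0.           1.        ]] [[ 0.00843512 -0.99989703  0.01160927]
 [-0.98845765 -0.01009366 -0.15116084]
 [ 0.15126245 -0.01020021 -0.98844101]] [-0.09994611  0.56924703  1.14605706]
```

View pics/scene0.png

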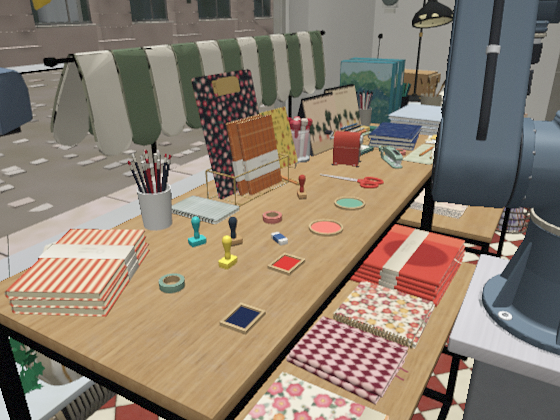

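View pics/top0.png

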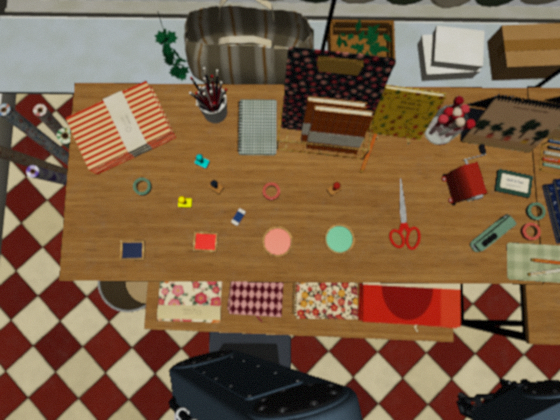

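The scene view holds these candidates:
- **Navy stamp:** three stamps share its shape, at scene (235,230) navy, (197,231) turquoise and (227,252) yellow. In the top view they are at (216,185), (202,161) and (184,202). The navy one at (235,230) is the only dark blue handle, so it is the one meant.
- **Red stamp:** scene (302,187).
- **Coral roll:** scene (272,216), not the stock beyond the stapler at top (531,231).
- **Green roll:** scene (172,283), not the stock at top (536,211).

The holders in the top view are navy tray (131,250), red tray (205,242), coral dish (277,241) and green dish (339,238).

```bash
cat > h.py <<'E'
from plant import status, vision
import numpy as np, cv2
def cloud(n,d):
    c=vision.calibration(n);K,R,t=c['K'],c['R'],c['t']
    v,u=np.mgrid[:420,:560]
    p=np.stack([(u-K[0,2])/K[0,0]*d,(v-K[1,2])/K[1,1]*d,d],-1)
    return (p-t)@R
def tri(a,b):
    """least-squares ray crossing of top pixel a and scene pixel b"""
    A=[];B=[]
    for n,q in(('top',a),('scene',b)):
        c=vision.calibration(n);P=c['K']@np.c_[c['R'],c['t']]
        for i in(0,1):
            r=q[i]*P[2]-P[i];A.append(r[:3]);B.append(-r[3])
    X,res,_,_=np.linalg.lstsq(np.array(A),np.array(B),rcond=None)
    return X
E
python3 - <<'E'
from h import *
C={}
for n in('scene','top'):
    im,d=vision.capture(n);C[n]=(im,cloud(n,d))
for l in 'red_stamp navy_stamp coral_roll green_roll red_tray navy_tray coral_dish green_dish eraser scissors'.split():
    print('#',l)
    for n in('top','scene'):
        for s in vision.silhouettes(n,l)[:6]:
            m=s['region'];p=C[n][1][m];c=C[n][0][m].mean(0).astype(int)
            print(n,round(s['score'],2),np.round(s['at']).astype(int),m.sum(),'rgb',c,'xyz med',np.round(np.median(p,0),3),'z',np.round(np.percentile(p[:,2],[5,95]),3), 'mid',np.round((np.percentile(p,3,0)+np.percentile(p,97,0))/2,3)[:2])
im=C['scene'][0];cv2.imwrite('pics/crop1.png',cv2.resize(im[160:340,140:380],(800,600),interpolation=cv2.INTER_CUBIC)[:,:,::-1])
E
```

```text
# red_stamp
top 0.68 [336 189] 97 rgb [135  72  34] xyz med [ 0.628 -0.255  0.018] z [0.011 0.066] mid [ 0.628 -0.256]
top 0.2 [276 238] 647 rgb [217 141 113] xyz med [ 0.489 -0.105  0.004] z [-0.    0.01] mid [ 0.488 -0.106]
scene 0.73 [298 190] 188 rgb [147  97  71] xyz med [ 0.63  -0.251  0.014] z [-0.002  0.06 ] mid [ 0.638 -0.262]
# navy_stamp
top 0.63 [215 189] 115 rgb [104  74  40] xyz med [0.631 0.06  0.016] z [0.009 0.066] mid [0.631 0.063]
top 0.56 [203 161] 115 rgb [ 14 155 146] xyz med [0.701 0.101 0.017] z [0.01  0.065] mid [0.701 0.103]
top 0.47 [183 202] 102 rgb [200 193   0] xyz med [0.587 0.143 0.017] z [0.011 0.066] mid [0.589 0.146]
scene 0.83 [197 237] 338 rgb [ 74 144 137] xyz med [0.702 0.112 0.013] z [-0.002  0.061] mid [0.73  0.079]
scene 0.8 [235 231] 233 rgb [90 80 68] xyz med [0.63  0.071 0.026] z [0.001 0.062] mid [0.63  0.067]
scene 0.73 [227 253] 331 rgb [186 170  75] xyz med [0.587 0.155 0.013] z [-0.     0.062] mid [0.589 0.151]
# coral_roll
top 0.68 [274 190] 142 rgb [159  80  59] xyz med [ 0.624 -0.087  0.015] z [0.004 0.019] mid [ 0.624 -0.087]
scen
[... 1181 characters left out ...]
id [0.63  0.063]
scene 0.93 [324 230] 479 rgb [213 146 121] xyz med [ 0.488 -0.102  0.002] z [-0.     0.007] mid [ 0.487 -0.102]
# green_dish
top 0.9 [337 241] 659 rgb [128 179 137] xyz med [ 0.494 -0.27   0.004] z [0.   0.01] mid [ 0.495 -0.271]
scene 0.79 [349 205] 356 rgb [152 167 136] xyz med [ 0.496 -0.27   0.002] z [-0.     0.007] mid [ 0.496 -0.269]
# eraser
top 0.47 [242 215] 118 rgb [ 98 106 123] xyz med [0.552 0.002 0.011] z [0.006 0.014] mid [0.551 0.003]
scene 0.49 [279 237] 174 rgb [146 150 155] xyz med [0.552 0.01  0.008] z [-0.002  0.011] mid [ 0.559 -0.001]
# scissors
top 0.85 [400 230] 631 rgb [159  75  55] xyz med [ 0.517 -0.449  0.007] z [-0.     0.013] mid [ 0.545 -0.449]
```

View pics/crop1.png

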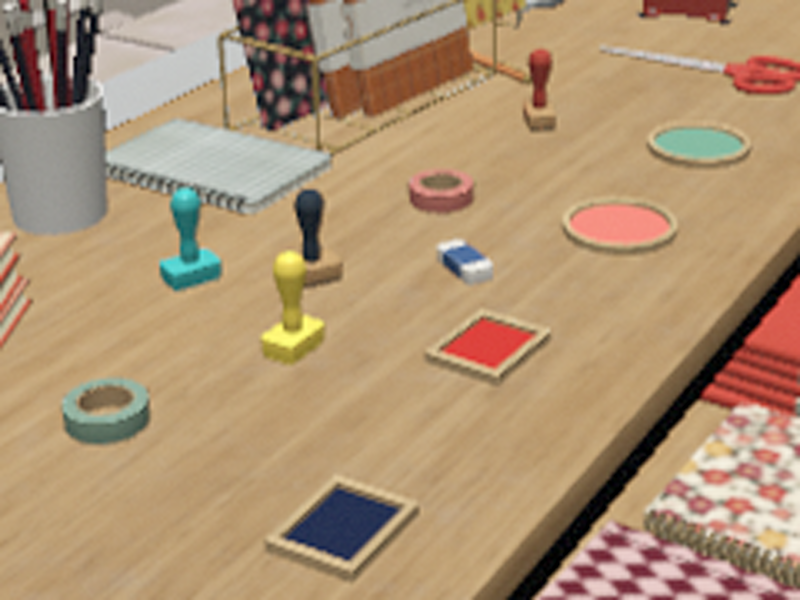

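The crop shows the navy stamp (dark handle, wooden base) at crop (312,235), which is scene (235,231). The yellow (290,305) and turquoise (187,240) look-alikes stand beside it. Next I'll measure centres and yaws from both views.

```bash
cat >> h.py <<'E'
from scipy.optimize import minimize
def rectfit(p,w,h,c0):
    """pose of a w x h rectangle (long side h along local y) that best covers top-face points p"""
    def f(q):
        c,s=np.cos(q[2]),np.sin(q[2]);l=(p-q[:2])@np.array([[c,-s],[s,c]])
        o=np.maximum(np.abs(l)-[w/2,h/2],0);return np.sum(o**2)*1e4+1e-3*np.sum((l.max(0)+l.min(0))**2)*1e4
    R=[minimize(f,[*c0,a],method='Nelder-Mead',options=dict(xatol=1e-5,fatol=1e-9,initial_simplex=[[*c0,a],[c0[0]+.004,c0[1],a],[c0[0],c0[1]+.004,a],[*c0,a+.3]])) for a in np.arange(0,3.14,.4)]
    r=min(R,key=lambda r:r.fun);return r.x,r.fun
E
python3 - <<'E'
from h import *
C={}
for n in('scene','top'):
    im,d=vision.capture(n);C[n]=(im,cloud(n,d))
def loc(n,c,r,z0,z1):
    p=C[n][1].reshape(-1,3);return p[(np.hypot(*(p[:,:2]-c).T)<r)&(p[:,2]>z0)&(p[:,2]<z1)]
for l,c in dict(red_stamp=(.628,-.256),navy_stamp=(.631,.064)).items():
    for n in C:
        b=loc(n,c,.035,.010,.0175);h=loc(n,c,.035,.035,.08)
        mr=cv2.minAreaRect((b[:,:2]*1000).astype(np.float32))
        q,f=rectfit(b[:,:2],.024,.036,c)
        print(l,n,len(b),'fit',np.round(q[:2],4),'yaw',round(np.rad2deg(q[2])%180,1),round(f,4),'mAR',np.round(mr[0],1),np.round(mr[1],1),round(mr[2],1),'handle',len(h),np.round((h.min(0)+h.max(0))/2,4),'ztop',round(h[:,2].max(),4))
for l,c in dict(coral_roll=(.624,-.084),green_roll=(.633,.268)).items():
    for n in C:
        b=loc(n,c,.04,.011,.02);(x,r)=cv2.minEnclosingCircle((b[:,:2]*1000).astype(np.float32))
        print(l,n,len(b),np.round(x,1),round(r,1),'z',np.median(b[:,2]).round(4))
for l,c,r in(('red_tray',(.487,.091),.05),('navy_tray',(.461,.287),.05),('coral_dish',(.487,-.103),.05),('green_dish',(.495,-.27),.05)):
    for n in C:
        b=loc(n,c,r,.0045,.013);P=(b[:,:2]*1000).astype(np.float32)
        mr=cv2.minAreaRect(P);x,R=cv2.minEnclosingCircle(P)
        print(l,n,len(b),'mAR',np.round(mr[0],1),np.round(mr[1],1),round(mr[2],1),'circ',np.round(x,1),round(R,1),'z',np.percentile(b[:,2],80).round(4))
# crossing of the two views
L={'navy_stamp':[(215,189),(235,231)]}
for l,col in(('red_stamp',0),('coral_roll',0),('green_roll',0),('red_tray',0),('navy_tray',0),('coral_dish',0),('green_dish',0),('navy_stamp',0)):
    T=vision.tip_of('top',l);S=vision.tip_of('scene',l)
    print(l,[(np.round(t['at']).astype(int),round(t['score'],2)) for t in T[:3]],[(np.round(t['at']).astype(int),round(t['score'],2)) for t in S[:3]],np.round(tri(T[0]['at'],S[0]['at']),4) if T and S else '')
E
```

```text
red_stamp scene 41 fit [ 0.633  -0.2549] yaw 42.3 0.0504 mAR [ 632.4 -254.2] [22.6 40.1] 35.5 handle 64 [ 0.6319 -0.2536  0.0503] ztop 0.0655
red_stamp top 57 fit [ 0.6333 -0.2586] yaw 36.5 0.0 mAR [ 633.3 -258.5] [23.5 35. ] 37.5 handle 47 [ 0.6325 -0.2583  0.0573] ztop 0.0692
navy_stamp scene 53 fit [0.6314 0.0632] yaw 52.1 0.0 mAR [631.4  63.1] [23.3 25.9] 50.8 handle 99 [0.634  0.0698 0.05  ] ztop 0.0647
navy_stamp top 58 fit [0.635  0.0649] yaw 146.2 0.0027 mAR [634.1  63.9] [34.9 25.3] 45.7 handle 50 [0.6343 0.0645 0.0601] ztop 0.0675
coral_roll scene 96 [625.6 -83.1] 25.6 z 0.0131
coral_roll top 138 [625.  -86.1] 24.4 z 0.0154
green_roll scene 198 [634.5 268.4] 25.4 z 0.0131
green_roll top 140 [634.8 266.9] 24.7 z 0.0153
red_tray scene 155 mAR [486.   93.5] [66.4 53.2] 85.7 circ [485.6  93. ] 41.3 z 0.0067
red_tray top 250 mAR [487.9  92.2] [89.9 82.9] 69.7 circ [488.1  92.5] 47.7 z 0.0086
navy_tray scene 275 mAR [461.1 288.2] [52.8 66.7] 0.5 circ [460.4 288.1] 40.2 z 0.007
navy_tray top 256 mAR [460.6 282.2] [83.5 83.3] 71.0 circ [463.7 287.4] 48.3 z 0.0089
coral_dish scene 1
[... 481 characters left out ...]
ray([241, 214]), 0.18)] [(array([271, 219]), 0.67)] [ 6.232e-01 -8.310e-02  4.000e-04]
green_roll [] [(array([173, 285]), 0.75)] 
red_tray [(array([205, 237]), 0.64)] [(array([286, 267]), 0.79), (array([351, 204]), 0.61), (array([279, 239]), 0.23)] [ 0.4948  0.0893 -0.009 ]
navy_tray [] [(array([244, 318]), 0.84)] 
coral_dish [(array([279, 238]), 0.85)] [(array([325, 232]), 0.69)] [ 0.497  -0.112  -0.0149]
green_dish [(array([334, 241]), 0.65)] [(array([350, 206]), 0.77)] [ 0.4906 -0.2604  0.0006]
navy_stamp [(array([184, 202]), 0.47), (array([203, 160]), 0.46), (array([215, 189]), 0.42)] [(array([198, 244]), 0.81), (array([228, 262]), 0.75), (array([232, 243]), 0.68)] [0.6167 0.1629 0.0404]
```

```bash
python3 - <<'E'
from h import *
from scipy.ndimage import binary_fill_holes
def proj(n,X):
    c=vision.calibration(n);p=(c['R']@X.T).T+c['t'];p=p@c['K'].T;return p[:,:2]/p[:,2:]
cl={}
for n in('scene','top'):
    a=[];
    for _ in range(4): im,d=vision.capture(n);a.append(d)
    cl[n]=(im,cloud(n,np.median(a,0)))
S=8
def render(n,x,y,a,o):
    m=np.zeros((60*S,60*S),np.uint8);c,s=np.cos(a),np.sin(a);R=np.array([[c,-s,0],[s,c,0],[0,0,1]])
    g=np.array([[i*.012,j*.018,k] for i in(-1,1) for j in(-1,1) for k in(.004,.014)])@R.T+[x,y,0]
    t=np.linspace(0,2*np.pi,16)
    hd=[g]+[np.c_[x+.010*np.cos(t),y+.010*np.sin(t),0*t+k] for k in(.045,.06)]
    for q in [g,np.vstack(hd[1:]+[[[x,y,.066]]])]:
        cv2.fillConvexPoly(m,cv2.convexHull(np.round((proj(n,q)-o+.5)*S).astype(np.int32)),255)
    return cv2.resize(m,(60,60),interpolation=cv2.INTER_AREA)/255.
for l,c0 in dict(red_stamp=(.6325,-.257),navy_stamp=(.633,.0645)).items():
    tot=0;A=np.deg2rad(np.arange(0,180,4))
    for n in cl:
        im,P=cl[n];ctr=proj(n,np.array([[*c0,.02]]))[0];o=np.round(ctr).astype(int)-30
        sl=np.s_[o[1]:o[1]+60,o[0]:o[0]+60];p=P[sl]
        m=((p[...,2]>.004)&(np.hypot(p[...,0]-c0[0],p[...,1]-c0[1])<.035)).astype(float)
        r=im[sl].astype(int);w=1.-((r[...,0]>r[...,2]+90)&(r[...,1]>r[...,2]+90)&(r[...,1]>.85*r[...,0]))
        far=(p[...,2]>.004)&(m==0);w[far]=0
        best=[]
        for a in A:
            f=lambda q:np.sum(w*(render(n,q[0],q[1],a,o)-m)**2)
            r_=minimize(f,c0,method='Nelder-Mead',options=dict(initial_simplex=[c0,(c0[0]+.004,c0[1]),(c0[0],c0[1]+.004)],maxiter=30));best.append((r_.fun,*r_.x))
        best=np.array(best);i=best[:,0].argmin();tot=tot+best[:,0]
        print(l,n,'yaw',np.rad2deg(A[i]).round(),best[i].round(4),'costs',best[max(0,i-3):i+4,0].round(1))
    print(l,'joint yaw',np.rad2deg(A[tot.argmin()]).round(),tot.min().round(1),np.round(np.sort(tot)[:5],1),np.rad2deg(A[np.argsort(tot)[:5]]).round())
for l,c in(('red_tray',(.487,.091)),('navy_tray',(.461,.287)),('coral_dish',(.487,-.103)),('green_dish',(.495,-.27))):
    for n in cl:
        im,P=cl[n];C=vision.calibration(n);H=C['K']@np.c_[C['R'][:,:2],C['R'][:,2]*.003+C['t']]
        M=np.diag([2.,2,1])@np.array([[1,0,-(c[0]*1000-60)],[0,1,-(c[1]*1000-60)],[0,0,1]])@np.diag([1000.,1000,1])@np.linalg.inv(H)
        wv=cv2.warpPerspective(im,M,(240,240),flags=cv2.INTER_CUBIC)
        ref=np.median(wv[112:128,112:128].reshape(-1,3),0);b=(np.abs(wv.astype(int)-ref).sum(-1)<70).astype(np.uint8)
        nn,lab,st,_=cv2.connectedComponentsWithStats(b);b=(lab==lab[120,120]).astype(np.uint8)
        b=cv2.morphologyEx(b,cv2.MORPH_OPEN,np.ones((9,9)))
        k=cv2.findContours(b,0,2)[0];k=max(k,key=cv2.contourArea);mr=cv2.minAreaRect(k);mo=cv2.moments(k)
        cen=np.array([mo['m10'],mo['m01']])/mo['m00']/2-60+np.array(c)*1000
        print(l,n,'centroid',cen.round(1),'size',np.round(np.array(mr[1])/2,1),'ang',round(mr[2],1))
E
```

```text
Traceback (most recent call last):
ValueError: time passes only in moves, steps and waits
```

```bash
cat >> h.py <<'E'
CAL={n:vision.calibration(n) for n in('scene','top')}
def proj(n,X):
    c=CAL[n];p=(c['R']@X.T).T+c['t'];p=p@c['K'].T;return p[:,:2]/p[:,2:]
S=8
def render(n,x,y,a,o):
    m=np.zeros((60*S,60*S),np.uint8);c,s=np.cos(a),np.sin(a);R=np.array([[c,-s,0],[s,c,0],[0,0,1]])
    g=np.array([[i*.012,j*.018,k] for i in(-1,1) for j in(-1,1) for k in(.004,.014)])@R.T+[x,y,0]
    t=np.linspace(0,2*np.pi,16)
    hd=[np.c_[x+.010*np.cos(t),y+.010*np.sin(t),0*t+k] for k in(.045,.06)]+[[[x,y,.066]]]
    for q in [g,np.vstack(hd)]:
        cv2.fillConvexPoly(m,cv2.convexHull(np.round((proj(n,q)-o+.5)*S).astype(np.int32)),255)
    return cv2.resize(m,(60,60),interpolation=cv2.INTER_AREA)/255.
E
cat > fit.py <<'E'
from h import *
cl={}
for n in('scene','top'):
    a=[]
    for _ in range(4): im,d=vision.capture(n);a.append(d)
    cl[n]=(im,cloud(n,np.median(a,0)))
for l,c0 in dict(red_stamp=(.6325,-.257),navy_stamp=(.633,.0645)).items():
    tot=0;A=np.deg2rad(np.arange(0,180,4))
    for n in cl:
        im,P=cl[n];ctr=proj(n,np.array([[*c0,.02]]))[0];o=np.round(ctr).astype(int)-30
        sl=np.s_[o[1]:o[1]+60,o[0]:o[0]+60];p=P[sl]
        m=((p[...,2]>.004)&(np.hypot(p[...,0]-c0[0],p[...,1]-c0[1])<.035)).astype(float)
        w=np.ones((60,60));w[(p[...,2]>.004)&(m==0)]=0
        best=[]
        for a in A:
            f=lambda q:np.sum(w*(render(n,q[0],q[1],a,o)-m)**2)
            r_=minimize(f,c0,method='Nelder-Mead',options=dict(initial_simplex=[c0,(c0[0]+.004,c0[1]),(c0[0],c0[1]+.004)],maxiter=30));best.append((r_.fun,*r_.x))
        best=np.array(best);i=best[:,0].argmin();tot=tot+best[:,0]
        print(l,n,'yaw',np.rad2deg(A[i]).round(),best[i].round(4),'costs',best[max(0,i-3):i+4,0].round(1))
    print(l,'joint yaw',np.round(np.sort(tot)[:6],1),np.rad2deg(A[np.argsort(tot)[:6]]).round())
for l,c in(('red_tray',(.487,.091)),('navy_tray',(.461,.287)),('coral_dish',(.487,-.103)),('green_dish',(.495,-.27))):
    for n in cl:
        im,P=cl[n];C=CAL[n];H=C['K']@np.c_[C['R'][:,:2],C['R'][:,2]*.003+C['t']]
        M=np.diag([2.,2,1])@np.array([[1,0,-(c[0]*1000-60)],[0,1,-(c[1]*1000-60)],[0,0,1]])@np.diag([1000.,1000,1])@np.linalg.inv(H)
        wv=cv2.warpPerspective(im,M,(240,240),flags=cv2.INTER_CUBIC)
        ref=np.median(wv[112:128,112:128].reshape(-1,3),0);b=(np.abs(wv.astype(int)-ref).sum(-1)<70).astype(np.uint8)
        nn,lab,st,_=cv2.connectedComponentsWithStats(b);b=(lab==lab[120,120]).astype(np.uint8)
        b=cv2.morphologyEx(b,cv2.MORPH_OPEN,np.ones((9,9)))
        k=max(cv2.findContours(b,0,2)[0],key=cv2.contourArea);mr=cv2.minAreaRect(k);mo=cv2.moments(k)
        cen=np.array([mo['m10'],mo['m01']])/mo['m00']/2-60+np.array(c)*1000
        print(l,n,'centroid',cen.round(1),'size',np.round(np.array(mr[1])/2,1),'ang',round(mr[2],1))
E
python3 fit.py
```

```text
red_stamp scene yaw 36.0 [37.5069  0.633  -0.2548] costs [40.9 38.8 37.9 37.5 39.8 44.  45.9]
red_stamp top yaw 40.0 [ 8.73    0.6334 -0.2585] costs [15.7 11.8  8.7  8.7 11.8 17.1 22.2]
red_stamp joint yaw [46.2 48.6 49.7 54.5 55.8 60.4] [36. 40. 32. 28. 44. 24.]
navy_stamp scene yaw 160.0 [51.6004  0.6355  0.0688] costs [52.6 52.1 51.8 51.6 52.5 53.  53.6]
navy_stamp top yaw 144.0 [7.4546 0.6354 0.0653] costs [19.9 13.8  9.5  7.5  8.1 10.9 14. ]
navy_stamp joint yaw [60.6 60.8 63.  64.2 65.8 69.2] [148. 144. 152. 140. 156. 160.]
red_tray scene centroid [489.1  88.4] size [47.2 38. ] ang 88.1
red_tray top centroid [487.1  90.4] size [53.5 41.6] ang 87.6
navy_tray scene centroid [463.9 284.6] size [37.7 47.1] ang 1.0
navy_tray top centroid [461.6 286.3] size [39.1 49.7] ang 1.3
coral_dish scene centroid [ 490.8 -105.5] size [66.9 68.2] ang 78.7
coral_dish top centroid [ 489.  -104.8] size [69. 70.] ang 90.0
green_dish scene centroid [ 499.1 -274.1] size [63.5 68. ] ang 90.0
green_dish top centroid [ 497.3 -273. ] size [68.5 68.5] ang 90.0
```

Call:
send_rows(
  moves=[
    {"hand": 1,"translation": [0,0,0],"roll": 0.151},
    {"hand": 1,"translation": [0,0,0],"roll": 0.151},
    {"hand": 1,"translation": [4.5,-2.6,0],"roll": 0},
    {"hand": 1,"translation": [4.5,-2.6,0],"roll": 0},
    {"hand": 1,"translation": [4.5,-2.6,0],"roll": 0},
    {"hand": 1,"translation": [4.5,-2.6,0],"roll": 0},
    {"hand": 1,"translation": [4.5,-2.6,0],"roll": 0},
    {"hand": 1,"translation": [4.5,-2.6,0],"roll": 0},
    {"hand": 1,"translation": [4.5,-2.6,0],"roll": 0},
    {"hand": 1,"translation": [4.5,-2.6,0],"roll": 0},
  ],
  newtons=25,
)

```text
clock: 4.15
tcp_pos: [0.5253, -0.3156, 0.4048]
tool_rot: [0.0, 1.0, 0.0, 0.0]
force: [0.6, -1.9, -0.6]
width: 1.001
grasp_force: 0.0
```

Call:
send_rows(
  moves=[
    {"hand": 1,"translation": [3.7,-2.0,0],"roll": 0},
    {"hand": 1,"translation": [3.6,-2.0,0],"roll": 0},
    {"hand": 1,"translation": [3.6,-2.0,0],"roll": 0},
    {"hand": 1,"translation": [0,0,2],"roll": -0.139},
    {"hand": 1,"translation": [0,0,2],"roll": -0.139},
    {"hand": 1,"translation": [0,0,2],"roll": -0.139},
    {"hand": 1,"translation": [0,0,2],"roll": -0.138},
    {"hand": 1,"translation": [0,0,2],"roll": -0.138},
    {"hand": 1,"translation": [0,0,0],"roll": 0},
  ],
)

```text
clock: 5.28
tcp_pos: [0.6325, -0.2565, 0.3032]
tool_rot: [-0.001, 0.941, 0.34, -0.001]
force: [-0.5, -0.2, 0.1]
width: 1.001
grasp_force: 0.0
```

```bash
python3 - <<'E'
from plant import *
s=status.get_state();print(s['clock'],s['tcp_pos'],s['tool_rot'],s['force'])
im,d=vision.capture('scene')
import cv2
cv2.imwrite('pics/s2.png',cv2.resize(im[80:280,200:440],(720,600))[:,:,::-1])
E
```

```text
5.275 [ 0.6325353  -0.25645638  0.30316696] [-0.00107879  0.94059189  0.33953594 -0.00104154] [-0.46101567 -0.16079148  0.1333893 ]
```

View pics/s2.png

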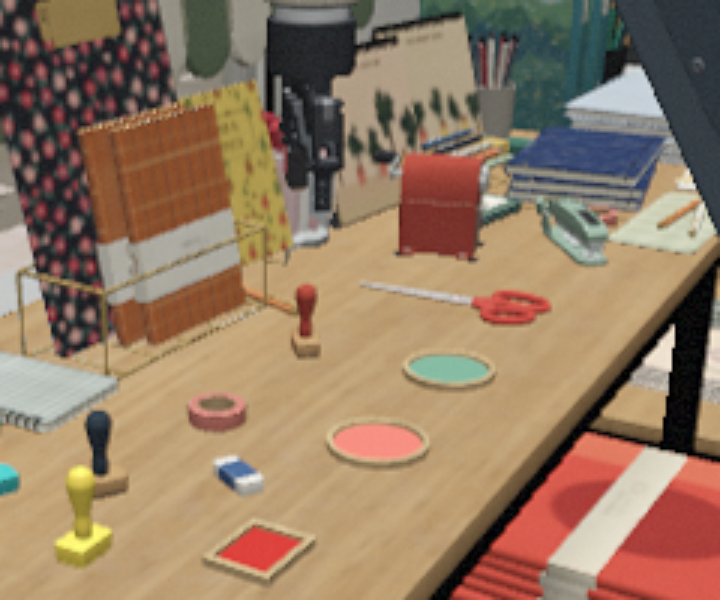

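The picture shows the open gripper at crop (310,130), over the red stamp at crop (307,320), with the wire rack clear to the left. I'll descend with the hand partly closed and grip.

Call:
send_rows(
  moves=[
    {"hand": 0.2,"translation": [0,0,2],"roll": 0},
    {"hand": 0.2,"translation": [0,0,2],"roll": 0},
    {"hand": 0.2,"translation": [0,0,2],"roll": 0},
    {"hand": 0.2,"translation": [0,0,2],"roll": 0},
    {"hand": 0.2,"translation": [0,0,1.3],"roll": 0},
    {"hand": 0.2,"translation": [0,0,1.0],"roll": 0},
    {"hand": 0.2,"translation": [0,0,0],"roll": 0},
    {"hand": -1,"translation": [0,0,0],"roll": 0},
    {"hand": -1,"translation": [0,0,0],"roll": 0},
    {"hand": -1,"translation": [0,0,0],"roll": 0},
  ],
  newtons=25,
)

```text
clock: 6.58
tcp_pos: [0.633, -0.2567, 0.2025]
tool_rot: [0.001, 0.94, 0.34, 0.0]
force: [0.1, 0.1, 2.6]
width: 0.219
grasp_force: 24.4
```

Call:
send_rows(
  moves=[
    {"hand": -1,"translation": [0,0,0],"roll": 0},
    {"hand": -1,"translation": [0,0,0],"roll": 0},
    {"hand": -1,"translation": [0,0,-1],"roll": 0},
    {"hand": -1,"translation": [0,0,-2],"roll": 0},
    {"hand": -1,"translation": [0,0,-3],"roll": 0},
    {"hand": -1,"translation": [0,0,-2],"roll": 0},
    {"hand": -1,"translation": [0,0,0],"roll": 0},
  ],
)

```text
clock: 7.45
tcp_pos: [0.6331, -0.2567, 0.2838]
tool_rot: [0.001, 0.94, 0.34, 0.001]
force: [-0.7, 0.3, -1.4]
width: 0.213
grasp_force: 24.4
```

```bash
python3 - <<'E'
from plant import *
s=status.get_state();print(s['clock'],s['tcp_pos'],s['tool_rot'],s['force'],s['width'])
im,d=vision.capture('scene');im2,_=vision.capture('top')
import cv2,numpy as np
a=cv2.resize(im[110:210,240:360],(480,400));b=cv2.resize(im2[140:240,290:370],(320,400))
cv2.imwrite('pics/s3.png',np.hstack([a,b])[:,:,::-1])
E
```

```text
7.45 [ 0.63306649 -0.25666483  0.28377955] [0.00112232 0.94042474 0.33999826 0.00111419] [-0.6656432   0.30073335 -1.41933912] 0.2128545966354383
```

View pics/s3.png

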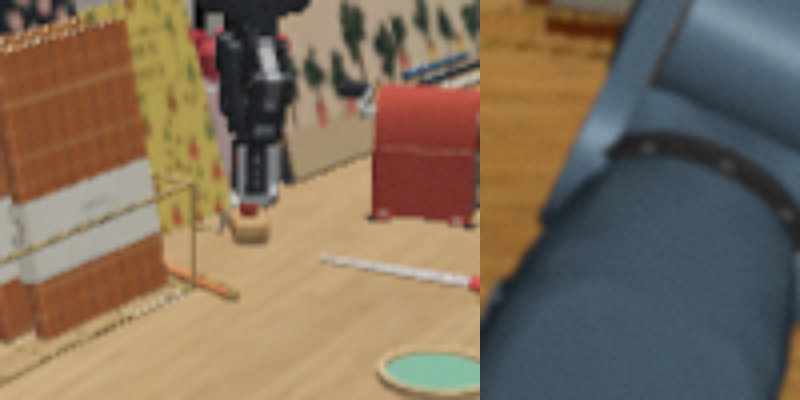

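The left half shows the red stamp's base hanging below the closed fingers at about (250,228), so the stamp is held. Now I'll turn it and carry it to the red tray.

Call:
send_rows(
  moves=[
    {"hand": -1,"translation": [0,0,0],"roll": 0.139},
    {"hand": -1,"translation": [0,0,0],"roll": 0.139},
    {"hand": -1,"translation": [0,0,0],"roll": 0.139},
    {"hand": -1,"translation": [0,0,0],"roll": 0.138},
    {"hand": -1,"translation": [0,0,0],"roll": 0.138},
    {"hand": -1,"translation": [-1,-2.5,0],"roll": 0},
    {"hand": -1,"translation": [-1.7,-4,0],"roll": 0},
    {"hand": -1,"translation": [-1.7,-4,0],"roll": 0},
    {"hand": -1,"translation": [-1.7,-4,0],"roll": 0},
    {"hand": -1,"translation": [-1.7,-4,0],"roll": 0},
  ],
)

```text
clock: 8.8
tcp_pos: [0.5537, -0.0704, 0.2805]
tool_rot: [-0.0, 1.0, 0.0, -0.001]
force: [-0.1, 0.6, -1.1]
width: 0.214
grasp_force: 24.5
```

Call:
send_rows(
  moves=[
    {"hand": -1,"translation": [-1.7,-4,0],"roll": 0},
    {"hand": -1,"translation": [-1.7,-4,0],"roll": 0},
    {"hand": -1,"translation": [-1.7,-4,0],"roll": 0},
    {"hand": -1,"translation": [-1.2,-2.8,0],"roll": 0},
    {"hand": -1,"translation": [-0.5,-1.5,0],"roll": 0},
    {"hand": -1,"translation": [0,0,3],"roll": 0},
    {"hand": -1,"translation": [0,0,2],"roll": 0},
    {"hand": -1,"translation": [0,0,0],"roll": 0},
  ],
)

```text
clock: 9.8
tcp_pos: [0.4863, 0.0909, 0.2303]
tool_rot: [0.0, 1.0, 0.0, -0.002]
force: [-0.4, 0.5, -0.5]
width: 0.211
grasp_force: 24.5
```

```bash
python3 - <<'E'
from plant import *
s=status.get_state();print(s['clock'],s['tcp_pos'],s['tool_rot'],s['force'],s['width'])
im,d=vision.capture('scene')
import cv2,numpy as np
cv2.imwrite('pics/s4.png',cv2.resize(im[200:300,220:340],(720,600),interpolation=2)[:,:,::-1])
E
```

```text
9.8 [0.48631654 0.0909333  0.23028868] [ 1.90455023e-04  9.99998686e-01  2.11956186e-04 -1.59573099e-03] [-0.38786561  0.5434054  -0.47707862] 0.2114668718367142
```

View pics/s4.png

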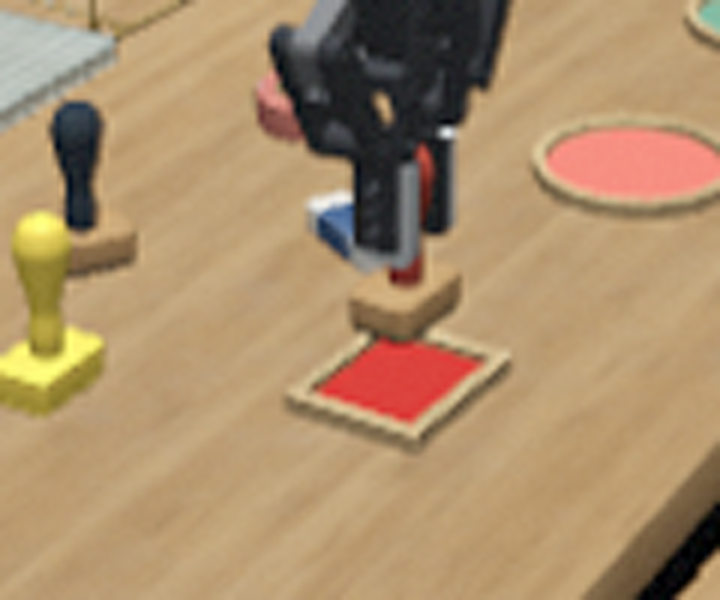

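The picture shows the stamp's base at crop (405,305), over the red tray centred at crop (400,385). I'll check the base yaw against projected corners.

```bash
python3 - <<'E'
from h import *
o=np.array([220,200])
for a in(-20,-12,-2,8,18):
    t=np.deg2rad(a);R=np.array([[np.cos(t),-np.sin(t)],[np.sin(t),np.cos(t)]])
    g=np.array([[-.012,.018],[-.012,-.018],[.012,.018],[.012,-.018]])@R.T+[.4863,.0909]
    print(a,[np.round((proj('scene',np.c_[g,np.full(4,z)])-o)*6).astype(int).tolist() for z in(.028,.042)])
t=-.038;R=np.array([[np.cos(t),-np.sin(t)],[np.sin(t),np.cos(t)]])
g=np.array([[-1,1],[-1,-1],[1,1],[1,-1]])*[.026,.032]@R.T+[.487,.0915];print('tray',np.round((proj('scene',np.c_[g,np.full(4,.008)])-o)*6).astype(int).tolist())
E
```

```text
-20 [[[383, 345], [464, 311], [336, 318], [417, 286]], [[383, 308], [464, 275], [336, 281], [417, 249]]]
-12 [[[392, 346], [462, 307], [338, 323], [408, 285]], [[392, 309], [462, 270], [338, 286], [409, 249]]]
-2 [[[403, 346], [458, 302], [342, 328], [397, 285]], [[403, 309], [458, 265], [341, 291], [398, 248]]]
8 [[[414, 346], [452, 297], [347, 332], [387, 285]], [[414, 308], [452, 261], [347, 295], [387, 249]]]
18 [[[425, 344], [445, 293], [354, 337], [376, 287]], [[425, 307], [445, 257], [354, 300], [376, 250]]]
tray [[414, 429], [510, 347], [281, 387], [382, 309]]
```

```bash
python3 - <<'E'
from h import *
im=cv2.imread('pics/s4.png')
col={-15:(0,255,0),-2:(255,255,0),10:(255,0,255)}
o=np.array([220,200])
im=cv2.resize(im[200:420,260:540],(800,600),interpolation=2)
k=800/280
P=[im.copy() for _ in col]
for p,(a,c) in zip(P,col.items()):
    t=np.deg2rad(a);R=np.array([[np.cos(t),-np.sin(t)],[np.sin(t),np.cos(t)]])
    g=np.array([[-.012,.018],[-.012,-.018],[.012,-.018],[.012,.018]])@R.T+[.4863,.0909]
    for z in(.028,.042):
        q=((proj('scene',np.c_[g,np.full(4,z)])-o+.5)*6-[260,200])*[k,600/220]
        cv2.polylines(p,[np.round(q).astype(int)],True,c,1)
cv2.imwrite('pics/s5.png',np.hstack([cv2.resize(p[120:450,150:650],(266,176),interpolation=3) if 0 else p[130:450:,200:466*1] for p in P]))
E
```

```text
(no output)
```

View pics/s5.png

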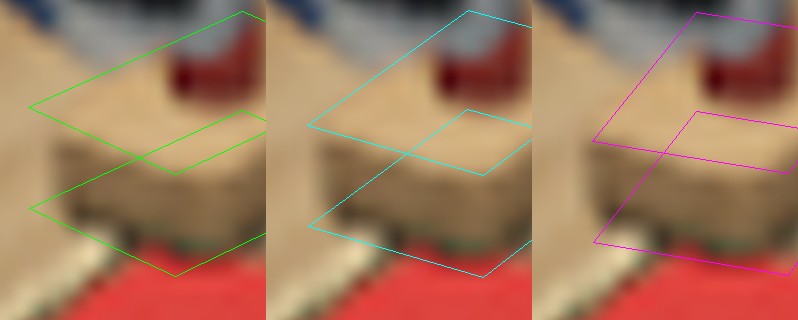

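The yaw overlay at about -2° to -4° matches the base's edge slope, so it is square to the tray. Lowering.

Call:
send_rows(
  moves=[
    {"hand": -1,"translation": [0,0,1.2],"roll": 0},
    {"hand": -1,"translation": [0,0,0.6],"roll": 0},
    {"hand": -1,"translation": [0,0,0.4],"roll": 0},
    {"hand": -1,"translation": [0,0,0.2],"roll": 0},
    {"hand": -1,"translation": [0,0,0],"roll": 0},
    {"hand": -1,"translation": [0,0,0],"roll": 0},
  ],
)

```text
clock: 10.6
tcp_pos: [0.4866, 0.0913, 0.2079]
tool_rot: [-0.0, 1.0, 0.0, 0.0]
force: [-0.2, -0.6, -0.7]
width: 0.21
grasp_force: 24.5
```

Call:
send_rows(
  moves=[
    {"hand": -1,"translation": [0,0,0.15],"roll": 0},
    {"hand": -1,"translation": [0,0,0.1],"roll": 0},
    {"hand": -1,"translation": [0,0,0.05],"roll": 0},
    {"hand": -1,"translation": [0,0,0],"roll": 0},
  ],
)

```text
clock: 11.1
tcp_pos: [0.4868, 0.0912, 0.2053]
tool_rot: [0.0, 1.0, 0.0, 0.001]
force: [-1.1, -1.1, 7.6]
width: 0.214
grasp_force: 25.0
```

Call:
send_rows(
  moves=[
    {"hand": -0.3,"translation": [0,0,0],"roll": 0},
    {"hand": 0,"translation": [0,0,0],"roll": 0},
    {"hand": 0.2,"translation": [0,0,0],"roll": 0},
    {"hand": 0.2,"translation": [0,0,-1],"roll": 0},
    {"hand": 0.2,"translation": [0,0,-3],"roll": 0},
    {"hand": 0.2,"translation": [0,0,-4],"roll": 0},
    {"hand": 1,"translation": [3.5,4.4,0],"roll": 0},
    {"hand": 1,"translation": [3.5,4.4,0],"roll": 0},
    {"hand": 1,"translation": [3.5,4.4,0],"roll": 0},
    {"hand": 1,"translation": [3.35,4.4,0],"roll": 0},
  ],
)

```text
clock: 12.35
tcp_pos: [0.6261, -0.0862, 0.2855]
tool_rot: [0.0, 1.0, 0.0, 0.0]
force: [1.2, -0.2, 0.9]
width: 0.995
grasp_force: 0.0
```

```bash
python3 - <<'E'
from plant import *
s=status.get_state();print(s['clock'],s['tcp_pos'],s['tool_rot'],s['force'],s['width'])
im,d=vision.capture('scene')
import cv2,numpy as np
cv2.imwrite('pics/s6.png',cv2.resize(im[160:300,200:360],(686,600),interpolation=2)[:,:,::-1])
E
```

```text
12.35 [ 0.62610979 -0.08617611  0.28552764] [1.52674681e-05 9.99999890e-01 3.48661725e-04 3.12484955e-04] [ 1.21266142 -0.21821645  0.88858308] 0.9946853437096952
```

View pics/s6.png

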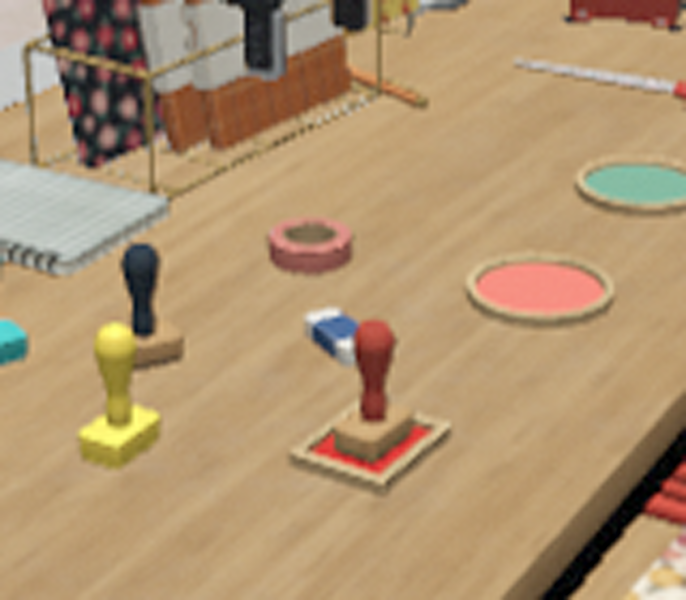

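The red stamp stands squarely in the red tray at crop (373,400), and the gripper is over the coral roll at crop (310,245). Descending on the roll.

Call:
send_rows(
  moves=[
    {"hand": 1,"translation": [0,0,3],"roll": 0},
    {"hand": 1,"translation": [0,0,3],"roll": 0},
    {"hand": 1,"translation": [0,0,2.5],"roll": 0},
    {"hand": 1,"translation": [0,0,1.5],"roll": 0},
    {"hand": 1,"translation": [0,0,0.6],"roll": 0},
    {"hand": 1,"translation": [0,0,0],"roll": 0},
    {"hand": -1,"translation": [0,0,0],"roll": 0},
    {"hand": -1,"translation": [0,0,0],"roll": 0},
    {"hand": -1,"translation": [0,0,0],"roll": 0},
    {"hand": -1,"translation": [0,0,0],"roll": 0},
  ],
  newtons=25,
)

```text
clock: 13.65
tcp_pos: [0.6254, -0.0846, 0.1796]
tool_rot: [0.0, 1.0, 0.0, 0.0]
force: [-2.3, 0.4, 5.9]
width: 0.544
grasp_force: 24.9
```

Call:
send_rows(
  moves=[
    {"hand": -1,"translation": [0,0,-0.5],"roll": 0},
    {"hand": -1,"translation": [0,0,-1.5],"roll": 0},
    {"hand": -1,"translation": [0,0,-2],"roll": 0},
    {"hand": -1,"translation": [0,0,-2],"roll": 0},
    {"hand": -1,"translation": [0,0,0],"roll": 0},
  ],
)

```text
clock: 14.28
tcp_pos: [0.6257, -0.0847, 0.2411]
tool_rot: [0.0, 1.0, 0.0, 0.002]
force: [0.1, -0.6, -1.3]
width: 0.545
grasp_force: 25.7
```

```bash
python3 - <<'E'
from plant import *
s=status.get_state();print(s['clock'],s['tcp_pos'],s['force'],s['width'])
im,d=vision.capture('scene')
import cv2,numpy as np
cv2.imwrite('pics/s7.png',cv2.resize(im[140:250,220:340],(654,600),interpolation=2)[:,:,::-1])
E
```

```text
14.275 [ 0.62569277 -0.08466595  0.2411386 ] [ 0.13363396 -0.55525323 -1.25902263] 0.5452240124274574
```

View pics/s7.png

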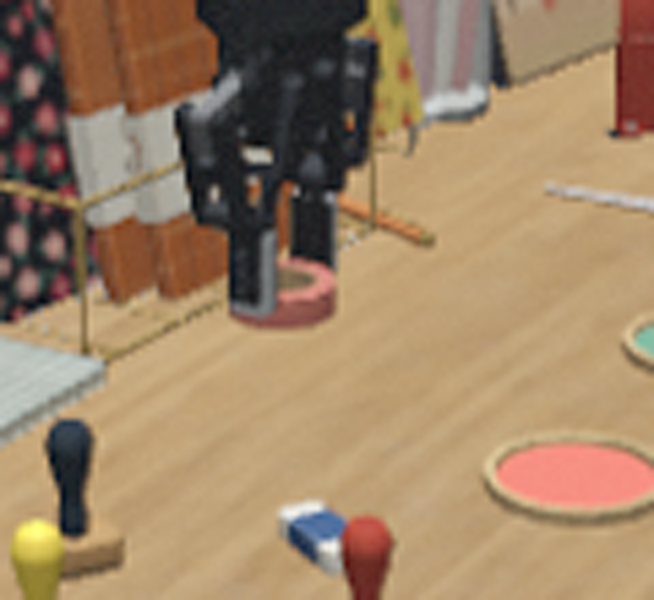

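The coral roll is held level in the fingers at crop (285,295), with the coral dish at crop (575,475). Carrying it there.

Call:
send_rows(
  moves=[
    {"hand": -1,"translation": [-2.5,0.3,0],"roll": 0},
    {"hand": -1,"translation": [-3.5,0.5,0],"roll": 0},
    {"hand": -1,"translation": [-3.5,0.5,0],"roll": 0},
    {"hand": -1,"translation": [-2.7,0.3,0],"roll": 0},
    {"hand": -1,"translation": [-1.5,0.2,0],"roll": 0},
    {"hand": -1,"translation": [0,0,2.5],"roll": 0},
    {"hand": -1,"translation": [0,0,1.5],"roll": 0},
    {"hand": -1,"translation": [0,0,0.9],"roll": 0},
    {"hand": -1,"translation": [0,0,0.4],"roll": 0},
    {"hand": -1,"translation": [0,0,0],"roll": 0},
  ],
)

```text
clock: 15.58
tcp_pos: [0.4884, -0.1027, 0.1857]
tool_rot: [-0.0, 1.0, 0.0, -0.0]
force: [0.3, -0.4, 0.5]
width: 0.545
grasp_force: 25.8
```

Call:
send_rows(
  moves=[
    {"hand": -1,"translation": [0,0,0.2],"roll": 0},
    {"hand": -1,"translation": [0,0,0.1],"roll": 0},
    {"hand": -1,"translation": [0,0,0.1],"roll": 0},
    {"hand": -1,"translation": [0,0,0],"roll": 0},
  ],
)

```text
clock: 16.08
tcp_pos: [0.4883, -0.1027, 0.1825]
tool_rot: [0.0, 1.0, 0.0, 0.0]
force: [-3.5, 0.8, 11.2]
width: 0.545
grasp_force: 26.9
```

Call:
send_rows(
  moves=[
    {"hand": 0.4,"translation": [0,0,0],"roll": 0},
    {"hand": 0.7,"translation": [0,0,0],"roll": 0},
    {"hand": 0.8,"translation": [0,0,-1],"roll": 0},
    {"hand": 1,"translation": [0,0,-4],"roll": 0},
    {"hand": 1,"translation": [0,0,-5],"roll": 0},
    {"hand": 1,"translation": [1.5,-4.1,0],"roll": 0},
    {"hand": 1,"translation": [1.6,-4.1,0],"roll": 0},
    {"hand": 1,"translation": [1.6,-4.1,0],"roll": 0},
    {"hand": 1,"translation": [1.6,-4.1,0],"roll": 0},
    {"hand": 1,"translation": [1.6,-4.1,0],"roll": 0},
  ],
)

```text
clock: 17.32
tcp_pos: [0.5674, 0.1038, 0.2824]
tool_rot: [-0.0, 1.0, 0.0, 0.0]
force: [1.2, 0.3, 0.7]
width: 0.996
grasp_force: 0.0
```

Call:
send_rows(
  moves=[
    {"hand": 1,"translation": [1.7,-4.1,0],"roll": 0},
    {"hand": 1,"translation": [1.7,-4.1,0],"roll": 0},
    {"hand": 1,"translation": [1.7,-4.1,0],"roll": 0},
    {"hand": 1,"translation": [1.65,-4.25,0],"roll": 0},
    {"hand": 1,"translation": [0,0,0],"roll": 0},
  ],
)

```text
clock: 17.95
tcp_pos: [0.6345, 0.2704, 0.282]
tool_rot: [-0.0, 1.0, 0.002, 0.0]
force: [0.2, -0.8, 0.0]
width: 0.999
grasp_force: 0.0
```

```bash
python3 - <<'E'
from plant import *
s=status.get_state();print(s['clock'],s['tcp_pos'],s['force'],s['width'])
im,d=vision.capture('scene')
import cv2,numpy as np
cv2.imwrite('pics/s8.png',cv2.resize(im[160:320,140:370],(800,556),interpolation=2)[:,:,::-1])
E
```

```text
17.95 [0.63447542 0.27039561 0.28197774] [ 0.18478453 -0.82079185  0.00682068] 0.998537646969186
```

View pics/s8.png

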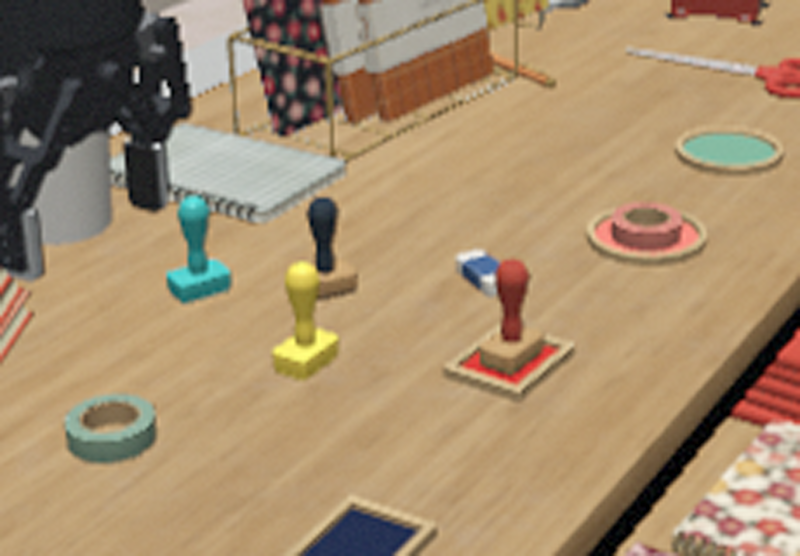

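The coral roll sits in the coral dish at crop (646,228), the red stamp is still fine, and the green roll is at crop (110,428) with the gripper above it. Now the green roll.

Call:
send_rows(
  moves=[
    {"hand": 1,"translation": [0,0.2,3],"roll": 0},
    {"hand": 1,"translation": [0,0,3],"roll": 0},
    {"hand": 1,"translation": [0,0,2.4],"roll": 0},
    {"hand": 1,"translation": [0,0,1.3],"roll": 0},
    {"hand": 1,"translation": [0,0,0.6],"roll": 0},
    {"hand": 1,"translation": [0,0,0],"roll": 0},
    {"hand": -1,"translation": [0,0,0],"roll": 0},
    {"hand": -1,"translation": [0,0,0],"roll": 0},
    {"hand": -1,"translation": [0,0,0],"roll": 0},
    {"hand": -1,"translation": [0,0,0],"roll": 0},
  ],
  newtons=25,
)

```text
clock: 19.25
tcp_pos: [0.6346, 0.266, 0.1796]
tool_rot: [-0.0, 1.0, 0.0, 0.0]
force: [-2.6, 0.2, 6.0]
width: 0.543
grasp_force: 25.2
```

Call:
send_rows(
  moves=[
    {"hand": -1,"translation": [0,0,-0.5],"roll": 0},
    {"hand": -1,"translation": [0,0,-1.5],"roll": 0},
    {"hand": -1,"translation": [0,0,-3],"roll": 0},
    {"hand": -1,"translation": [0,0,-4],"roll": 0},
    {"hand": -1,"translation": [0,0,-3],"roll": 0},
    {"hand": -1,"translation": [0,0,0],"roll": 0},
  ],
)

```text
clock: 20.0
tcp_pos: [0.6348, 0.2661, 0.3024]
tool_rot: [-0.001, 1.0, 0.0, 0.003]
force: [-0.5, 0.3, 0.4]
width: 0.54
grasp_force: 25.7
```

Call:
send_rows(
  moves=[
    {"hand": -1,"translation": [-0.7,2,0],"roll": 0},
    {"hand": -1,"translation": [-1,4.2,0],"roll": 0},
    {"hand": -1,"translation": [-1,4.2,0],"roll": 0},
    {"hand": -1,"translation": [-1,4.2,0],"roll": 0},
    {"hand": -1,"translation": [-1,4.2,0],"roll": 0},
    {"hand": -1,"translation": [-1,4.2,0],"roll": 0},
    {"hand": -1,"translation": [-1,4.2,0],"roll": 0},
    {"hand": -1,"translation": [-1,4.2,0],"roll": 0},
    {"hand": -1,"translation": [-1,4.2,0],"roll": 0},
    {"hand": -1,"translation": [-1,4.2,0],"roll": 0},
  ],
)

```text
clock: 21.25
tcp_pos: [0.537, -0.1334, 0.2982]
tool_rot: [-0.0, 1.0, 0.0, -0.0]
force: [0.3, 0.5, -0.2]
width: 0.541
grasp_force: 25.8
```

Call:
send_rows(
  moves=[
    {"hand": -1,"translation": [-1,4.2,0],"roll": 0},
    {"hand": -1,"translation": [-1,4.2,0],"roll": 0},
    {"hand": -1,"translation": [-1,4.2,0],"roll": 0},
    {"hand": -1,"translation": [-1,1.3,0],"roll": 0},
    {"hand": -1,"translation": [0,0,3],"roll": 0},
    {"hand": -1,"translation": [0,0,3],"roll": 0},
    {"hand": -1,"translation": [0,0,2],"roll": 0},
    {"hand": -1,"translation": [0,0,1],"roll": 0},
    {"hand": -1,"translation": [0,0,0],"roll": 0},
  ],
)

```text
clock: 22.38
tcp_pos: [0.4977, -0.2708, 0.2084]
tool_rot: [-0.0, 1.0, 0.001, -0.0]
force: [-0.3, 0.3, -0.0]
width: 0.543
grasp_force: 25.8
```

```bash
python3 - <<'E'
from plant import *
s=status.get_state();print(s['clock'],s['tcp_pos'],s['force'],s['width'])
im,d=vision.capture('scene')
import cv2,numpy as np
cv2.imwrite('pics/s9.png',cv2.resize(im[140:240,280:420],(700,500),interpolation=2)[:,:,::-1])
E
```

```text
22.375 [ 0.49774882 -0.27078307  0.20837266] [-0.26126273  0.33606446 -0.01124131] 0.5428890711836746
```

View pics/s9.png

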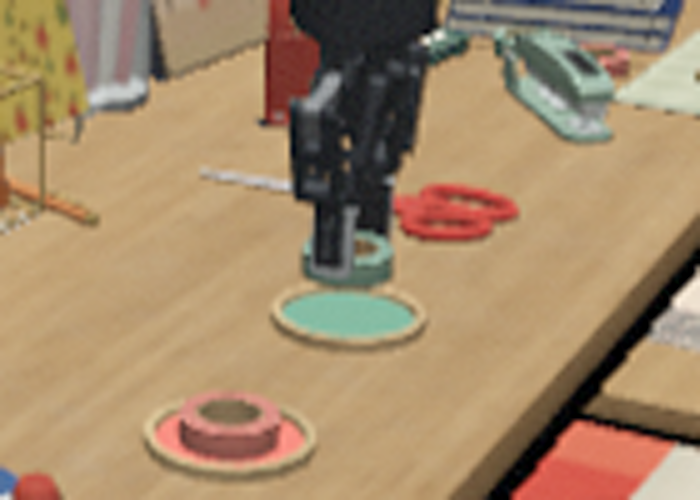

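The green roll hangs at crop (348,258), directly over the green dish at crop (350,315). Lowering.

Call:
send_rows(
  moves=[
    {"hand": -1,"translation": [0,0,1.3],"roll": 0},
    {"hand": -1,"translation": [0,0,0.7],"roll": 0},
    {"hand": -1,"translation": [0,0,0.4],"roll": 0},
    {"hand": -1,"translation": [0,0,0.2],"roll": 0},
    {"hand": -1,"translation": [0,0,0.1],"roll": 0},
    {"hand": -1,"translation": [0,0,0],"roll": 0},
    {"hand": -1,"translation": [0,0,0],"roll": 0},
  ],
)

```text
clock: 23.3
tcp_pos: [0.4978, -0.2712, 0.1825]
tool_rot: [0.0, 1.0, 0.0, -0.0]
force: [-4.4, 2.9, 10.0]
width: 0.545
grasp_force: 26.7
```

Call:
send_rows(
  moves=[
    {"hand": 0.4,"translation": [0,0,0],"roll": 0},
    {"hand": 0.7,"translation": [0,0,0],"roll": 0},
    {"hand": 0.8,"translation": [0,0,-1],"roll": 0},
    {"hand": 1,"translation": [0,0,-4],"roll": 0},
    {"hand": 1,"translation": [0,0,-5],"roll": 0},
    {"hand": 0.2,"translation": [1.5,-3.75,0],"roll": 0},
    {"hand": 0.2,"translation": [1.75,-4.2,0],"roll": 0},
    {"hand": 0.2,"translation": [1.75,-4.3,0],"roll": 0},
    {"hand": 0.2,"translation": [1.75,-4.3,0],"roll": 0},
    {"hand": 0.2,"translation": [1.75,-4.3,0],"roll": 0},
  ],
)

```text
clock: 24.55
tcp_pos: [0.5831, -0.0612, 0.2824]
tool_rot: [0.0, 1.0, 0.0, 0.0]
force: [0.5, -0.6, 0.1]
width: 0.602
grasp_force: 0.0
```

Call:
send_rows(
  moves=[
    {"hand": 0.2,"translation": [1.75,-4.3,0],"roll": 0},
    {"hand": 0.2,"translation": [1.75,-4.3,0],"roll": 0},
    {"hand": 0.2,"translation": [1.75,-4.3,0],"roll": 0},
    {"hand": 0.2,"translation": [0,0,0],"roll": 0.158},
    {"hand": 0.2,"translation": [0,0,0],"roll": 0.158},
    {"hand": 0.2,"translation": [0,0,0],"roll": 0.158},
    {"hand": 0.2,"translation": [0,0,0],"roll": 0.158},
    {"hand": 0.2,"translation": [0,0,0],"roll": 0},
  ],
)

```text
clock: 25.55
tcp_pos: [0.635, 0.0664, 0.2822]
tool_rot: [-0.0, 0.951, -0.31, 0.0]
force: [0.6, 0.3, 0.1]
width: 0.599
grasp_force: 0.0
```

```bash
python3 - <<'E'
from plant import *
s=status.get_state();print(s['clock'],s['tcp_pos'],s['tool_rot'],s['force'],s['width'])
im,d=vision.capture('scene')
import cv2,numpy as np
cv2.imwrite('pics/s10.png',cv2.resize(im[160:280,180:380],(800,480),interpolation=2)[:,:,::-1])
E
```

```text
25.55 [0.63504335 0.06643561 0.28222566] [-6.42227829e-05  9.50779351e-01 -3.09868658e-01  1.91289165e-04] [0.57892042 0.33525806 0.14176665] 0.5994178758769315
```

View pics/s10.png

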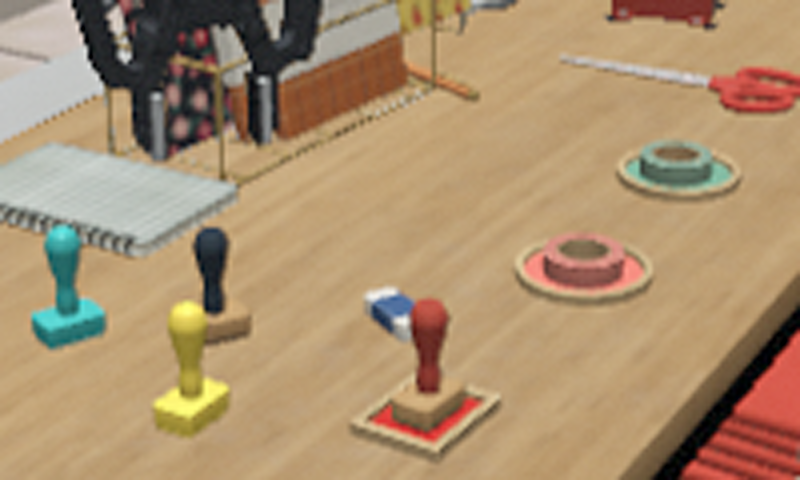

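Both rolls are in their own dishes, green at crop (678,165) and coral at (583,260). The gripper is over the navy stamp at crop (212,275), clear of the yellow and turquoise ones. Gripping it.

Call:
send_rows(
  moves=[
    {"hand": 0.2,"translation": [0,0,2],"roll": 0},
    {"hand": 0.2,"translation": [0,0,2],"roll": 0},
    {"hand": 0.2,"translation": [0,0,2],"roll": 0},
    {"hand": 0.2,"translation": [0,0,1.2],"roll": 0},
    {"hand": 0.2,"translation": [0,0,0.8],"roll": 0},
    {"hand": 0.2,"translation": [0,0,0],"roll": 0},
    {"hand": -1,"translation": [0,0,0],"roll": 0},
    {"hand": -1,"translation": [0,0,0],"roll": 0},
    {"hand": -1,"translation": [0,0,0],"roll": 0},
    {"hand": -1,"translation": [0,0,0],"roll": 0},
  ],
  newtons=25,
)

```text
clock: 26.85
tcp_pos: [0.6353, 0.0665, 0.2023]
tool_rot: [-0.0, 0.951, -0.31, 0.001]
force: [-0.0, -0.0, 4.2]
width: 0.216
grasp_force: 24.5
```

Call:
send_rows(
  moves=[
    {"hand": -1,"translation": [0,0,0],"roll": 0},
    {"hand": -1,"translation": [0,0,-1],"roll": 0},
    {"hand": -1,"translation": [0,0,-3],"roll": 0},
    {"hand": -1,"translation": [0,0,-4],"roll": 0},
    {"hand": -1,"translation": [0,0,-2],"roll": 0},
    {"hand": -1,"translation": [0,0,0],"roll": -0.158},
    {"hand": -1,"translation": [0,0,0],"roll": -0.158},
    {"hand": -1,"translation": [0,0,0],"roll": -0.158},
    {"hand": -1,"translation": [0,0,0],"roll": -0.158},
    {"hand": -1,"translation": [0,0,0],"roll": 0},
  ],
)

```text
clock: 28.1
tcp_pos: [0.6349, 0.0664, 0.3012]
tool_rot: [0.0, 1.0, -0.0, -0.001]
force: [0.3, -0.1, -0.5]
width: 0.214
grasp_force: 24.5
```

Call:
send_rows(
  moves=[
    {"hand": -1,"translation": [-2,-2.5,0],"roll": 0},
    {"hand": -1,"translation": [-3,-3.8,0],"roll": 0},
    {"hand": -1,"translation": [-3,-3.8,0],"roll": 0},
    {"hand": -1,"translation": [-3,-3.8,0],"roll": 0},
    {"hand": -1,"translation": [-3,-3.8,0],"roll": 0},
    {"hand": -1,"translation": [-2.2,-2.8,0],"roll": 0},
    {"hand": -1,"translation": [-1.2,-1.55,0],"roll": 0},
    {"hand": -1,"translation": [0,0,3],"roll": 0},
    {"hand": -1,"translation": [0,0,3],"roll": 0},
    {"hand": -1,"translation": [0,0,1],"roll": 0},
  ],
)

```text
clock: 29.35
tcp_pos: [0.4608, 0.2863, 0.2302]
tool_rot: [0.001, 1.0, -0.001, -0.001]
force: [0.1, -0.4, 0.1]
width: 0.211
grasp_force: 24.5
```

Call:
send_rows(
  moves=[
    {"hand": -1,"translation": [0,0,0],"roll": 0},
  ],
)

```text
clock: 29.48
tcp_pos: [0.4612, 0.2866, 0.2316]
tool_rot: [0.0, 1.0, -0.0, -0.0]
force: [-0.3, -0.0, 0.0]
width: 0.214
grasp_force: 24.5
```

```bash
python3 - <<'E'
from h import *
s=status.get_state();print(s['clock'],s['tcp_pos'],s['force'],s['width'])
im,d=vision.capture('scene');c=s['tcp_pos']
cr=im[270:350,190:295];big=cv2.resize(cr,(787,600),interpolation=2)[:,:,::-1].copy()
dz=s['tcp_pos'][2]-.2023
# projected base bottoms for yaw 1 (cyan) and tray
for a,col,w,z in((1,(255,255,0),(.012,.018),dz),(1.2,(0,255,0),(.026,.032),.008)):
    t=np.deg2rad(a);R=np.array([[np.cos(t),-np.sin(t)],[np.sin(t),np.cos(t)]])
    g=np.array([[-1,1],[-1,-1],[1,-1],[1,1]])*w@R.T+(c[:2] if z==dz else [.461,.287])
    cv2.polylines(big,[np.round((proj('scene',np.c_[g,np.full(4,z)])-[190,270]+.5)*7.5).astype(int)],True,col,1)
cv2.imwrite('pics/s11.png',big)
E
```

```text
29.475 [0.46117559 0.28658476 0.23162574] [-0.30741251 -0.02261214  0.02444081] 0.2141300578257113
```

View pics/s11.png

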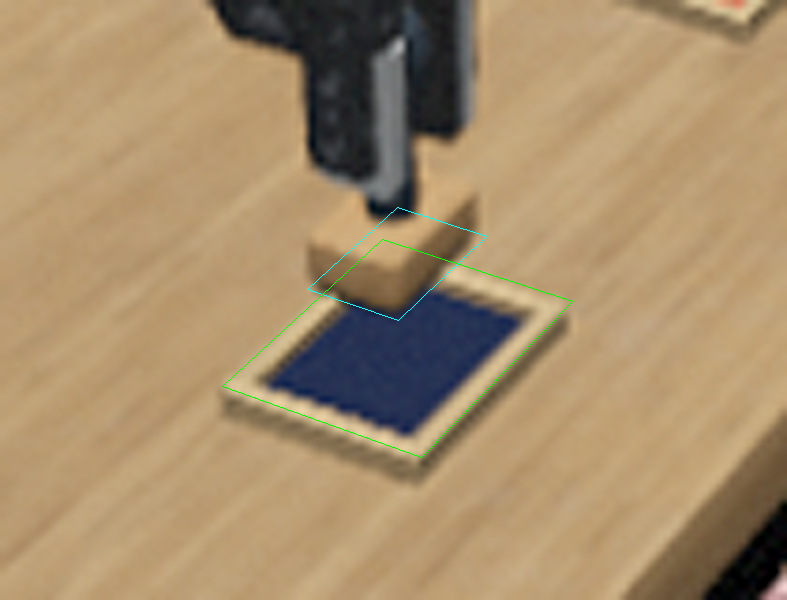

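The navy stamp's base at crop (392,255) runs parallel to the projected square outline over the navy tray at (395,360). Lowering.

Call:
send_rows(
  moves=[
    {"hand": -1,"translation": [0,0,1.2],"roll": 0},
    {"hand": -1,"translation": [0,0,0.7],"roll": 0},
    {"hand": -1,"translation": [0,0,0.4],"roll": 0},
    {"hand": -1,"translation": [0,0,0.2],"roll": 0},
    {"hand": -1,"translation": [0,0,0.1],"roll": 0},
    {"hand": -1,"translation": [0,0,0.1],"roll": 0},
    {"hand": -1,"translation": [0,0,0],"roll": 0},
    {"hand": -1,"translation": [0,0,0],"roll": 0},
  ],
)

```text
clock: 30.52
tcp_pos: [0.4611, 0.287, 0.2053]
tool_rot: [-0.0, 1.0, 0.0, 0.001]
force: [-1.1, -0.3, 5.0]
width: 0.21
grasp_force: 24.9
```

Call:
send_rows(
  moves=[
    {"hand": -0.3,"translation": [0,0,0],"roll": 0},
    {"hand": 0,"translation": [0,0,0],"roll": 0},
    {"hand": 0.2,"translation": [0,0,0],"roll": 0},
    {"hand": 0.2,"translation": [0,0,-1],"roll": 0},
    {"hand": 0.2,"translation": [0,0,-4],"roll": 0},
    {"hand": 0.2,"translation": [0,0,-5],"roll": 0},
    {"hand": 0.2,"translation": [0,0,-5],"roll": 0},
    {"hand": 0.2,"translation": [0,0,-3],"roll": 0},
    {"hand": 0.2,"translation": [0,0,0],"roll": 0},
  ],
)

```text
clock: 31.65
tcp_pos: [0.461, 0.2869, 0.3876]
tool_rot: [-0.001, 1.0, 0.0, 0.002]
force: [-0.6, -0.1, -0.1]
width: 0.598
grasp_force: 0.0
```

```bash
python3 - <<'E'
from plant import *
s=status.get_state();print(s['clock'],s['tcp_pos'],s['force'],s['width'])
im,d=vision.capture('scene')
import cv2,numpy as np
cv2.imwrite('pics/s12.png',cv2.resize(im[175:345,170:397],(800,600),interpolation=2)[:,:,::-1])
E
```

```text
31.65 [0.46097827 0.28685631 0.38759141] [-0.57864536 -0.06535812 -0.05234829] 0.597787936733865
```

View pics/s12.png

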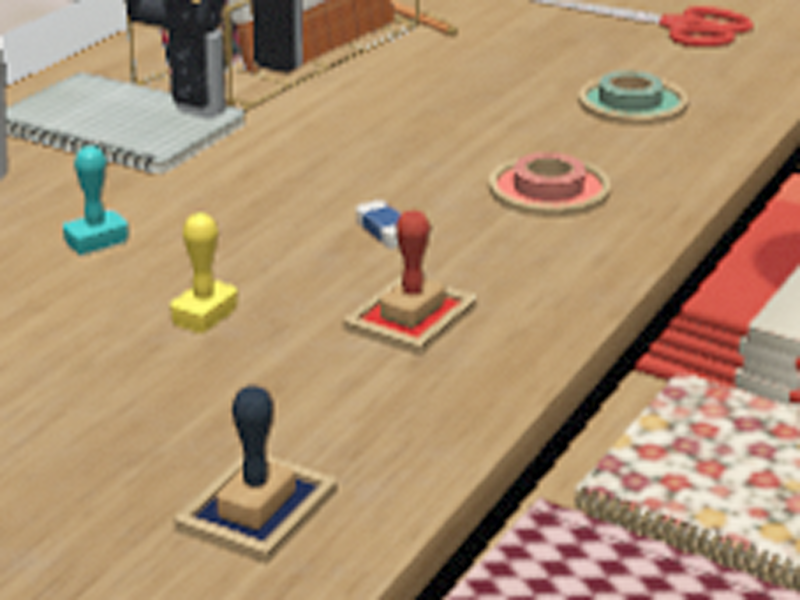

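All four items sit in their own holders: navy stamp (255,455), red stamp (413,265), coral roll (549,180), green roll (631,93). I'll check squareness numerically before handing in.

```bash
python3 - <<'E'
from h import *
for n in('top','scene'):
    P=cloud(n,np.median([vision.capture(n)[1] for _ in range(4)],0)).reshape(-1,3)
    for l,c in(('red',(.487,.0915)),('navy',(.461,.287))):
        b=P[(np.hypot(*(P[:,:2]-c).T)<.03)&(P[:,2]>.0125)&(P[:,2]<.021)]
        if len(b)<15: print(n,l,'hidden',len(b)); continue
        q,f=rectfit(b[:,:2],.024,.036,c);mr=cv2.minAreaRect((b[:,:2]*1000).astype(np.float32))
        print(n,l,len(b),q[:2].round(4),'yaw',np.rad2deg(q[2]).round(1)%180,'mAR',np.round(mr[1],1),round(mr[2],1),'ztop',np.median(b[:,2]).round(4))
E
```

```text
top red 74 [0.4856 0.0885] yaw 175.0 mAR [24.1 35.1] 0.2 ztop 0.017
top navy 76 [0.4605 0.2848] yaw 2.8000000000000114 mAR [21.5 34.2] 0.4 ztop 0.0169
scene red 105 [0.4861 0.091 ] yaw 176.7 mAR [38.9 24. ] 85.6 ztop 0.0155
scene navy 181 [0.4611 0.2881] yaw 3.0 mAR [24.4 37.4] 2.6 ztop 0.0155
```

Both bases sit on the liner (top face at about 17 mm), centred and within about 3° of the trays. Handing in.

```bash
python3 -c "
from plant import ticket; print(ticket.sign_off())"
```

```text
the job is handed in; nothing more can be done
None
```

Both stamps are upright and square in their trays and both tape rolls are flat in their dishes, each in its own colour; nothing else was moved and the job was handed in at about 32 s.

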